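# Thread the tamping plunger through its stand's two bushings

### The job

Take the long plunger out of the wooden holder and thread its steel shaft, tip down, through the upper and then the lower bushing of the tamping stand. Finish while still holding it by the handle, with the tip showing well below the lower bushing but clear of the stand's base, and the handle clear above the upper bushing, so that I can fasten a tamper foot to the tip. Leave the short plunger, the tamper and the brush where they are.

Things in the scene. Friction and masses are not known exactly. Their poses are not given: they have to be found in the camera images.
- plunger: Long plunger, loose, about 0.2 kg: round steel shaft 12 mm across, 125 mm long (lowest 6 mm taper to 8 mm), under a black cylindrical handle 30 mm across, 45 mm tall. Origin at the centre of the shaft's tip, z along the shaft to the handle. Starts upright in one of the holder's holes, the taller of the two: tip 15 mm, handle underside 140 mm, top 185 mm above the table.
- shoulder (a point): Point on the long plunger's axis at the underside of its handle, 125 mm above the tip.
- short_plunger: A plunger of the same make with a shaft of only 65 mm (too short to span both bushings), standing in the holder's other hole. Leave it. Origin at its tip, z up.
- holder: Fixed wooden block, 70 mm (x) by 180 mm (y) by 50 mm tall, with two upright round holes 13.5 mm in diameter and 35 mm deep at y = -55 mm and y = +55 mm. Origin at the centre of its underside. Either plunger may stand in either hole.
- stand: Fixed. Base plate 110 (x) by 140 mm (y -50 to +90), 12 mm thick, with a rubber disc (top at 14 mm) under the bushings; column 28 mm across at y +66 mm, 150 mm tall; two level arms towards -y, each ending in a 44 mm square brass bushing block with an upright 15 mm bore, chamfered mouth. Both bores lie on the stand's z axis, through its origin (on the table). Nothing is above the upper bushing.
- upper_bushing (a point): Centre of the upper bushing's bore at its top face, 150 mm above the work surface (the block reaches from 134 to 150 mm). Its z points up along the bore.
- lower_bushing (a point): Centre of the lower bushing's bore at its underside, 78 mm above the work surface (the block reaches from 78 to 94 mm). Its z points up along the bore.
- tamper: Loose aluminium tamper, 58 mm in diameter and 88 mm tall, standing on the table. Leave it. Origin at the centre of its underside.
- brush: Loose brush lying on the table. Leave it.
Things that resemble listed ones, but are neither listed nor needed, are in the scene too. What is shaped like the plunger but blue is not meant.

How it is judged:
By the outcome, as a careful person would: the job done as asked, in the order asked, and still so for the second after the job is handed in, while the arm keeps its last pose, push and grip.
It also fails if it takes over 56 s, if anything falls off the work surface, if the arm or the gripper's body presses on something with over 40 N, if the wrist force passes 120 N, or if a joint passes its speed limit or range.

### The arm

A 7-joint arm with a two-finger parallel gripper is mounted at the origin on the work surface. World frame = base frame: x ahead of the robot, y to its left, z up, the work surface at z = 0. Lengths are in mm, angles in rad, forces in N, time in s.
With the tool pointing down it reaches from about 400 to 925 mm from the base axis. Payload 5.6 kg.
Tool frame: the origin (TCP) lies at the very end of the fingers, on their centre line; the grasp point (between the pads) lies 19 mm behind it; x points along the fingers, y is the direction in which the jaws open and shut, and the axes are right-handed (so a half turn about x gives the same grasp; the last joint's range is limited). The gripper opens to 85 mm and grips with 20 to 120 N. Pads are 22 mm wide; open, the fingers measure 114 mm over their backs; the gripper's body (76 mm by 85 mm) begins 54 mm behind the grasp point. The pads swing forward as they close: fully open they stand 13 mm farther back than shut.
Start: joints at [-1.249, 0.468, -0.012, 1.603, 0.006, 1.071, -0.056], TCP at [231.936, 607.218, 231.29] pointing down, gripper open.
Joint ranges: [-2.53, 2.53], [-0.31, 2.02], [-1.57, 1.55], [0.28, 2.44], [-1.29, 4.43], [0.15, 1.84], [-2.92, 2.92]. Speed limits (rad/s): [2.57, 2.57, 3.14, 3.14, 3.14, 3.14, 3.14].

### API

Orientations are given as [roll, pitch, yaw] about the fixed x, y, z axes, in that order (R = Rz(yaw) Ry(pitch) Rx(roll)).
In Python, from station import r gives the robot as it stands.
- The arm moves only by the shell command python3 -m pendant 'ROWS' [OPENING]. ROWS is JSON, a list that holds one entry, the list of rows, each a list of 4 numbers: the shift along the tool's x, y, z in m, then the turn about the tool's x in degrees. In form: [[[tx, ty, tz, yaw], ...]]. A call has 1 to 12 rows; each row is the pose to reach, as a shift and turn from the pose commanded when the call began, along the tool's axes at that moment; what a row does not reach only later rows make up. A row lasts 1/10 s, in which the tool goes at most 50 mm and 8.59 degrees, less where a joint would pass 70% of its speed; a pose out of reach is approached as far as the arm can. A call with a gripper value outside its range is refused whole. OPENING is the closure, from 0 (fully open) to 1 (shut), set as the call begins (- or left out, the last holds). The fingers move at their own pace and stop on an object; the grip force is fixed at half the most. Time passes only in rows, so rows that repeat a pose let the fingers close. It gives the time, the measured TCP pose, the force and the opening at its end, in the units of the state.
- r.get_obs(): the state, without advancing time (a new reading comes with each control period).
- r.grab_frame(name): name is "scene" or "top"; returns (picture, depth): 420x560x3 uint8, red, green, blue; 420x560 float32, mm along the optical axis (not along the pixel's ray), 0 where there is no reading.
- r.calibration(name): a dict with "vfov" (degrees; the focal length in pixels is half the picture's height over the tangent of half this angle, whatever the lens; pixels are square), "cx", "cy" (the principal point, pixels), "cam_to_world" (4x4, takes a point from camera to world coordinates). Camera axes: x right, y down, z forward; pixel columns grow to the right and rows downward; lengths in mm; the calibration is good to about 2 mm. A picture is of the moment at which its call begins. calibration takes no time and is no camera call.
- r.finish_job(): hands the job in, once; it reports no verdict.
Trained networks look in the newest picture that a camera, given by its name, has taken for a name from the list of things; names that differ only in an ending like _2 or _b are one class to them, and where a whole thing is asked for, a point or a joint stands for the part that bears it (a point fixed in the world has none). Each returns a list of dicts, best first, with "p" (0 to 1); they miss things now and then, are a little off and sometimes report something else, mostly with a low value. They report only what shows in the picture. A call takes as long as a camera call. They do not tell look-alikes from the thing itself.
- r.find_in(camera, label): "extent" ([left, top, right, bottom] in pixels, round what is visible of it).
- r.regions_of(camera, label): "region" (420x560 bool, what is visible of it) and "extent" ([left, top, right, bottom] in pixels, round what is visible of it).
- r.tip_of(camera, label): "xy" ([column, row] in pixels: a listed point, or the origin of a listed thing).
The state is a dict: "t": time; "joints": joint angles; "dq": joint speeds; "joint_efforts": joint torques, N m; "eef_pos": TCP position; "eef_rot": TCP orientation; "contact_force": force on the tool from outside, world axes, zero at the start; "wrist_torque": the same for the moment, N m; "finger_gap": finger opening in mm.
Only numpy, scipy, OpenCV 4.12 (cv2) and the standard library are available. Lean on these libraries where they do the work, as an engineer would, in place of code of your own. Each camera call takes 0.05 s, during which the arm holds its last target.

## Working session

There is one attempt and no reset: what is moved stays moved. The work goes in short steps, Python scripts to look and compute and a shell command to move; the robot and the scene stay as the last step left them, time stands still between calls to the robot, and variables do not carry over. Pictures are saved under pics/ and viewed, and the job is handed in when it is done.

```bash
mkdir -p pics; ls
cat > h.py <<'E'
import numpy as np, cv2
from station import r
def K(n):
    c=r.calibration(n); f=210/np.tan(np.radians(c['vfov'])/2); return f,c['cx'],c['cy'],np.array(c['cam_to_world'])
def pix2w(n,u,v,d):
    f,cx,cy,T=K(n); p=np.array([(u-cx)/f*d,(v-cy)/f*d,d,1.]); return (T@p)[:3]
def pixz(n,u,v,z):
    f,cx,cy,T=K(n); dr=T[:3,:3]@np.array([(u-cx)/f,(v-cy)/f,1.]); o=T[:3,3]; return o+dr*(z-o[2])/dr[2]
def w2pix(n,p):
    f,cx,cy,T=K(n); q=np.linalg.inv(T)@np.append(p,1.); return np.array([q[0]/q[2]*f+cx,q[1]/q[2]*f+cy,q[2]])
def cloud(n,dep):
    f,cx,cy,T=K(n); v,u=np.mgrid[:420,:560]; P=np.stack([(u-cx)/f*dep,(v-cy)/f*dep,dep,np.ones_like(dep)],-1)
    W=(P@T.T)[...,:3]; W[dep<=0]=np.nan; return W
def save(img,name): cv2.imwrite('pics/'+name,cv2.cvtColor(img,cv2.COLOR_RGB2BGR))
E
python3 - <<'E'
from h import *
print(r.get_obs())
for n in ("scene","top"):
    p,d=r.grab_frame(n); save(p,n+'0.png'); np.save('/tmp/%s0.npy'%n,d); np.save('/tmp/%s0i.npy'%n,p)
    print(n,r.calibration(n))
    for l in ("plunger","short_plunger","holder","stand","tamper"):
        print(l,[(np.round(x['extent']).tolist(),round(x['p'],2)) for x in r.find_in(n,l)][:4])
    for l in ("shoulder","upper_bushing","lower_bushing","stand","holder"):
        print(l,[(np.round(x['xy'],1).tolist(),round(x['p'],2)) for x in r.tip_of(n,l)][:4])
E
```

```text
pics
{'t': 0.0, 'joints': array([-1.24899805,  0.46838966, -0.01158486,  1.60365835,  0.00599703,
        1.07135704, -0.05630123]), 'dq': array([ 0.00024668,  0.00028341,  0.00061554,  0.00049984, -0.00066578,
       -0.00086752,  0.00161467]), 'joint_efforts': array([-8.20862056e-05, -5.32390916e+01,  2.13201687e-02, -2.51306820e+01,
        1.13900573e-02,  7.84728792e-03, -9.59914132e-06]), 'eef_pos': array([231.7673673 , 606.67280634, 230.31582578]), 'eef_rot': array([-1.49791039,  1.56901821, -1.86279115]), 'contact_force': array([-0.32522449, -0.56711754,  0.45962836]), 'wrist_torque': array([-0.02668509, -0.00604731,  0.03832559]), 'finger_gap': 85.74961320567732}
scene {'vfov': 52.96184116961217, 'cx': 273.43221895442565, 'cy': 214.36916304223902, 'cam_to_world': array([[-7.20598311e-01,  4.84455431e-01, -4.96025210e-01,
         9.65265005e+02],
       [ 6.93229892e-01,  5.16871479e-01, -5.02271033e-01,
         3.78542334e+02],
       [ 1.30533541e-02, -7.05795161e-01, -7.08295701e-01,
         6.76539557e+02],
       [ 0.00000000e+00,  0.00000000e+00,  0.00000000e+00,
   
[... 823 characters left out ...]
41576e-01, -9.81645680e-01,
         9.96016887e+02],
       [ 0.00000000e+00,  0.00000000e+00,  0.00000000e+00,
         1.00000000e+00]])}
plunger [([370.0, 211.0, 397.0, 237.0], 0.84), ([406.0, 207.0, 442.0, 233.0], 0.76), ([131.0, 192.0, 212.0, 252.0], 0.71)]
short_plunger [([320.0, 230.0, 336.0, 245.0], 0.72)]
holder [([302.0, 211.0, 391.0, 260.0], 0.85)]
stand [([129.0, 188.0, 207.0, 255.0], 0.96)]
tamper [([252.0, 145.0, 280.0, 175.0], 0.61)]
shoulder [([425.5, 219.1], 0.93), ([382.0, 224.8], 0.64)]
upper_bushing [([164.9, 208.6], 0.86)]
lower_bushing [([177.2, 215.7], 0.56)]
stand [([183.8, 222.8], 0.64)]
holder [([342.2, 237.9], 0.71), ([368.5, 228.4], 0.63), ([176.6, 216.9], 0.26)]
```

View pics/scene0.png

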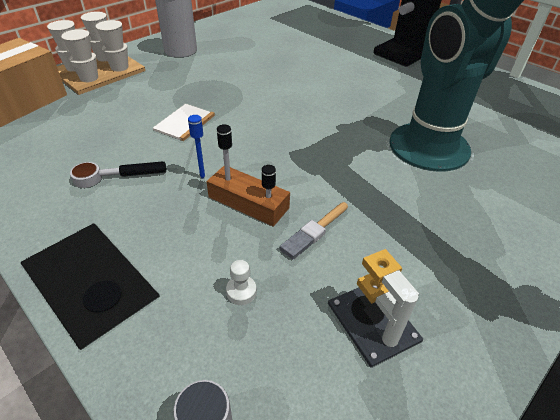

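View pics/top0.png

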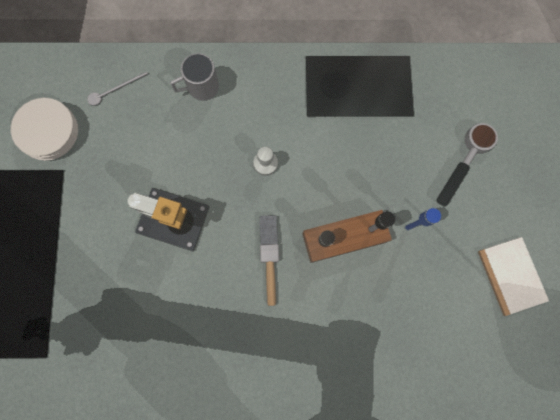

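The black-handled tall plunger is at scene (224,137) and top (386,219). The blue look-alike is at scene (195,125) and top (430,216). The stand's upper bushing is at scene (383,262) and top (168,210). Next I'll measure positions with depth.

Run:
```python
from h import *
from scipy.optimize import least_squares
for n,c in (("scene",(224,137)),("top",(386,219))):
    d=np.load('/tmp/%s0.npy'%n); im=np.load('/tmp/%s0i.npy'%n).astype(int); W=cloud(n,d)
    z=W[...,2]
    print(n,'table z',np.nanmedian(z))
    u0,v0=c; s=np.zeros(z.shape,bool); s[v0-22:v0+22,u0-22:u0+22]=1
    m=s&(z>142)&(z<190)&(im.max(-1)<90)
    P=W[m]; print('handle pts',m.sum(),P.min(0),P.max(0))
    def res(q): return np.hypot(P[:,0]-q[0],P[:,1]-q[1])-15
    side=P[P[:,2]<180]
    top=P[P[:,2]>181]; print('top centroid',np.median(top,0),top.mean(0),len(top))
    q=least_squares(lambda q:np.hypot(side[:,0]-q[0],side[:,1]-q[1])-15,top.mean(0)[:2],loss='soft_l1').x; print('cyl fit',q,len(side))
    # stand
    c2=(383,262) if n=='scene' else (168,210)
    s=np.zeros(z.shape,bool); u0,v0=c2; s[v0-25:v0+25,u0-30:u0+30]=1
    m=s&(np.abs(z-150)<4)&(im[...,0]-im[...,2]>60)
    P=W[m]; print('block top',m.sum(),P.mean(0)); rect=cv2.minAreaRect(P[:,:2].astype(np.float32)); print(rect)
    # holder top
    s=np.zeros(z.shape,bool); u0,v0=(248,190) if n=='scene' else (347,237); s[v0-40:v0+40,u0-60:u0+60]=1
    m=s&(np.abs(z-50)<4)&(im[...,0]-im[...,2]>30); P=W[m]; print('holder',m.sum(),cv2.minAreaRect(P[:,:2].astype(np.float32)))
p,_=r.grab_frame('top')
import cv2
a=cv2.resize(p[180:265,120:215],None,fx=6,fy=6,interpolation=2); save(a,'z1.png')
p,_=r.grab_frame('scene')
a=cv2.resize(p[100:240,180:300],None,fx=4,fy=4,interpolation=2);b=cv2.resize(p[240:380,320:430],None,fx=4,fy=4,interpolation=2); save(np.hstack([a[:560],b[:560,:320]]) ,'z2.png')
```

```text
scene table z -1.0268083795743337
handle pts 297 [ 505.02839377 -238.32899206  142.02297855] [ 536.17326244 -207.6421366   186.00268694]
top centroid [ 522.12926543 -222.06536579  183.42272932] [ 521.86459249 -222.41357761  183.39837582] 97
cyl fit [ 519.75659291 -224.86533901] 196
block top 568 [545.19382999 201.1138585  148.59767122]
((544.7320556640625, 200.65103149414062), (45.01045608520508, 45.658206939697266), 72.08941650390625)
holder 1519 ((506.73712158203125, -171.25108337402344), (73.66127014160156, 181.56875610351562), 13.922124862670898)
top table z -0.3619141649816129
handle pts 271 [ 505.94627377 -237.39287407  143.68437235] [ 534.17409124 -208.69353504  187.79559932]
top centroid [ 520.44630879 -222.71614715  184.40345135] [ 520.67507923 -222.96042469  184.45233228] 192
cyl fit [ 521.40437511 -224.19827684] 76
block top 440 [545.07039472 201.9277998  149.2787603 ]
((545.3681030273438, 201.875), (45.581600189208984, 43.93419647216797), 71.5832290649414)
holder 2159 ((507.21795654296875, -170.0892791748047), (70.15574645996094, 179.45361328125), 14.678013801574707)
```

Run:
```python
from h import *
o=r.get_obs()
from scipy.spatial.transform import Rotation as R
print(R.from_euler('xyz',o['eef_rot']).as_matrix().round(3))
```

```text
[[ 0.     0.357  0.934]
 [ 0.     0.934 -0.357]
 [-1.     0.     0.   ]]
```

View pics/z1.png

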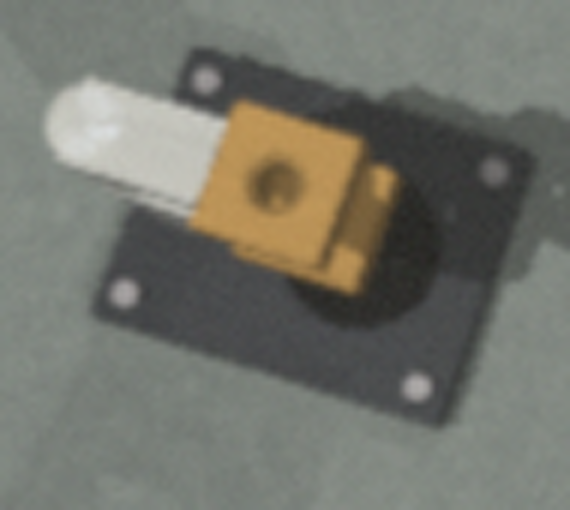

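View pics/z2.png

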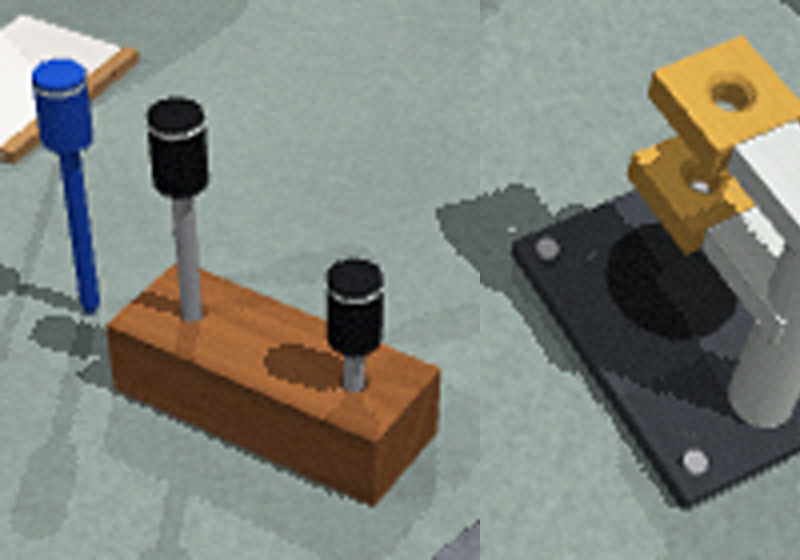

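The picture-based measurements agree: long plunger axis at about (521,-223.7), and at the hole implied by the holder (520.6,-223.9). The bore is at about (545.1,201.5). Next I'll locate the blue look-alike and compute the approach.

```bash
cat >> h.py <<'E'
from scipy.spatial.transform import Rotation as R
def pose():
    o=r.get_obs(); return o['eef_pos'],R.from_euler('xyz',o['eef_rot']).as_matrix()
def shift(target,p=None):
    a,M=pose(); p=a if p is None else np.array(p,float)
    return (M.T@(np.array(target,float)-p)).round(1), 'jaw az',np.degrees(np.arctan2(M[1,1],M[0,1])).round(2), 'tilt',np.degrees(np.arccos(min(1,-M[2,0]))).round(2)
E
python3 - <<'E'
from h import *
for n in("scene","top"):
    W=cloud(n,np.load('/tmp/%s0.npy'%n)); im=np.load('/tmp/%s0i.npy'%n).astype(int)
    m=(im[...,2]-im[...,0]>60)&(W[...,0]>300)&(W[...,0]<700)&(W[...,1]<-200)
    P=W[m]; print(n,m.sum(),P.min(0),P.max(0)); T=P[P[:,2]>P[:,2].max()-6]; print(T.mean(0))
print(shift([500,200,231.3],[231.936,607.218,231.29]))
print(shift([520.8,-223.8,231.3],[231.936,607.218,231.29]))
E
```

```text
scene 452 [ 391.06840129 -556.31899476    3.14304135] [ 545.66282626 -299.43091496  170.50469274]
[ 530.11822412 -314.97040119  168.16138162]
top 165 [ 516.45500098 -329.48638001  165.81943017] [ 542.49114458 -302.00269667  172.90098597]
[ 529.60480914 -315.37718071  169.43596884]
(array([  -0. , -284.7,  395.7]), 'jaw az', np.float64(69.09), 'tilt', np.float64(0.0))
(array([  -0. , -673.2,  566.4]), 'jaw az', np.float64(69.09), 'tilt', np.float64(0.0))
```

Blue stands 91 mm to the -y side, so I'll set the jaws along x. First I go to a waypoint with the yaw turn.

```bash
python3 -m pendant '[[[0,-0.024,0.033,5.75],[0,-0.048,0.066,11.5],[0,-0.072,0.099,17.25],[0,-0.096,0.132,23],[0,-0.12,0.165,28.75],[0,-0.144,0.198,34.5],[0,-0.168,0.231,40.25],[0,-0.192,0.264,46],[0,-0.216,0.297,51.75],[0,-0.24,0.33,57.5],[0,-0.264,0.363,63.25],[0,-0.285,0.396,69]]]' 0
python3 - <<'E'
from h import *
print(shift([520.8,-223.8,231.3]))
E
```

```text
t: 2.4
eef_pos: [500.9, 198.0, 231.7]
eef_rot: [2.383, 1.57, 0.81]
contact_force: [0.3, 0.1, 0.0]
finger_gap: 85.6
(array([1.000e-01, 2.110e+01, 4.218e+02]), 'jaw az', np.float64(-0.16), 'tilt', np.float64(0.04))
```

```bash
python3 -m pendant '[[[0,0.002,0.04,0],[0,0.004,0.08,0],[0,0.006,0.12,0],[0,0.008,0.16,0],[0,0.01,0.2,0],[0,0.012,0.24,0],[0,0.014,0.28,0],[0,0.016,0.32,0],[0,0.018,0.36,0],[0,0.02,0.4,0],[0,0.021,0.42,0],[0,0.021,0.42,0]]]'
python3 - <<'E'
from h import *
print(shift([520.8,-223.8,231.3]))
for n in("scene","top"):
    p,d=r.grab_frame(n); save(p,n+'1.png')
print(shift([520.8,-223.8,145]))
E
```

```text
t: 3.6
eef_pos: [521.2, -224.2, 231.6]
eef_rot: [0.209, 1.569, -1.366]
contact_force: [-0.3, 0.1, -0.7]
finger_gap: 85.6
(array([ 0.3, -0.4, -0.4]), 'jaw az', np.float64(-0.23), 'tilt', np.float64(0.12))
(array([86.1, -1. ,  3.9]), 'jaw az', np.float64(0.07), 'tilt', np.float64(0.04))
```

View pics/scene1.png

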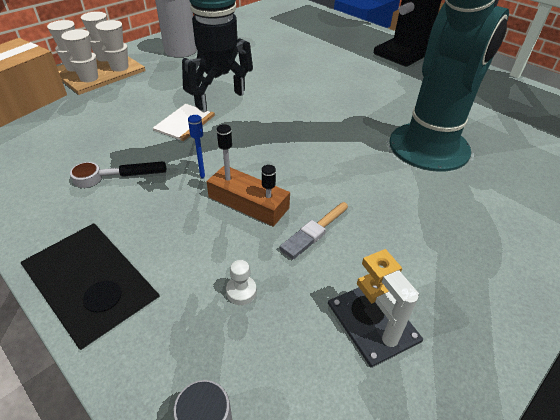

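View pics/top1.png

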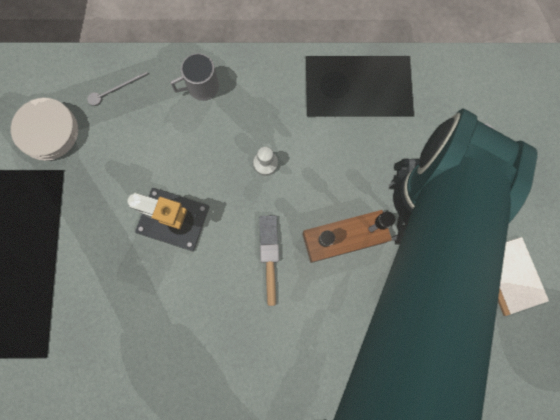

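Run:
```python
from h import *
p,M=pose(); print(r.get_obs()['t'],p)
for n in("scene","top"):
    print(n,w2pix(n,p),w2pix(n,p+M[:,1]*50),w2pix(n,p-M[:,1]*50))
    q,d=r.grab_frame(n); save(cv2.resize(q[0:200,120:320] if n=='scene' else q[90:290,300:500],None,fx=3,fy=3),'c_%s.png'%n); np.save('/tmp/%s1.npy'%n,d);np.save('/tmp/%s1i.npy'%n,q)
    W=cloud(n,d)
    m=(W[...,2]>222)&(W[...,2]<300)&(abs(W[...,0]-521)<120)&(abs(W[...,1]+230)<150)
    for a,b in((220,240),(240,260),(260,280),(280,300)):
        P=W[m&(W[...,2]>a)&(W[...,2]<b)]; 
        if len(P): print(a,len(P),P.min(0).round(),P.max(0).round())
```

```text
3.7 [ 521.7913612  -219.92789551  231.1330544 ]
scene [222.44359477 108.58038139 836.04787891] [202.18260273 117.9510623  811.22422016] [241.53611525  99.75011697 860.87153767]
240 143 [ 465. -234.  242.] [ 578. -208.  260.]
260 215 [ 465. -232.  260.] [ 578. -207.  280.]
280 358 [ 447. -233.  280.] [ 596. -205.  300.]
top [392.52087487 213.97188424 779.03188201] [390.91799146 186.59724514 788.55671283] [394.16343872 242.02420084 769.50705118]
240 30 [ 467. -216.  249.] [ 578. -208.  260.]
260 41 [ 466. -214.  260.] [ 578. -208.  280.]
280 145 [ 467. -226.  280.] [ 594. -205.  300.]
```

View pics/c_scene.png

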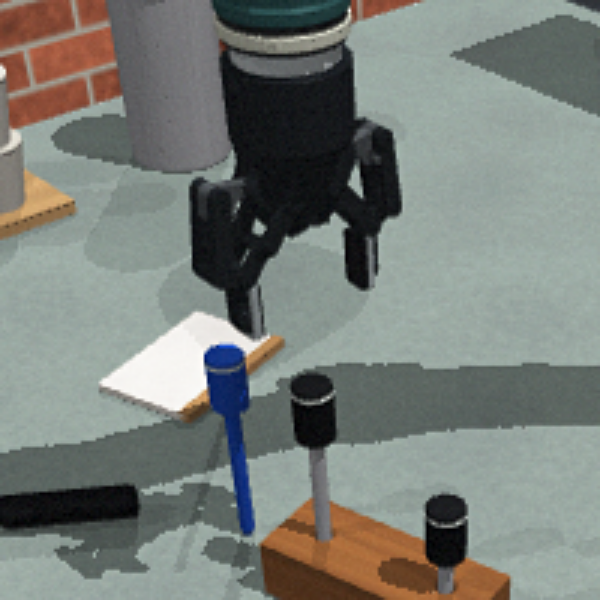

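View pics/c_top.png

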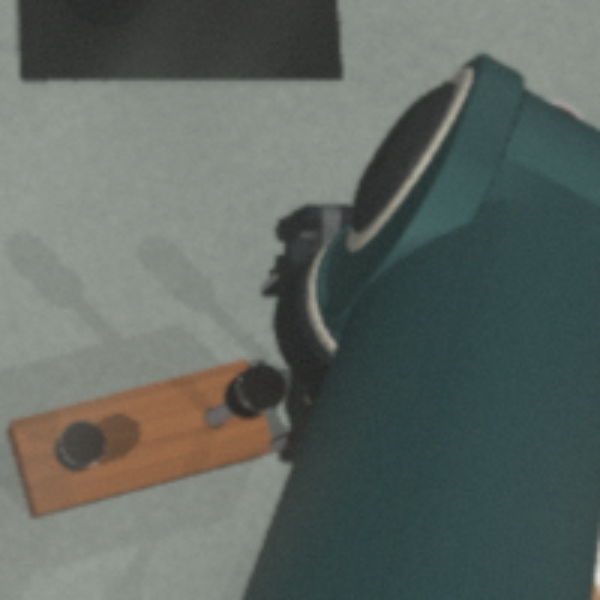

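The gripper is centred over the plunger, with the fingers at y of about -220 in the depth cloud, matching the state after settling. I'll apply the small lateral correction and descend.

```bash
python3 -m pendant '[[[0,-0.001,0.0039,0],[0.012,-0.001,0.0039,0],[0.027,-0.001,0.0039,0],[0.042,-0.001,0.0039,0],[0.056,-0.001,0.0039,0],[0.068,-0.001,0.0039,0],[0.077,-0.001,0.0039,0],[0.083,-0.001,0.0039,0],[0.086,-0.001,0.0039,0],[0.086,-0.001,0.0039,0],[0.086,-0.001,0.0039,0],[0.086,-0.001,0.0039,0]]]'
python3 - <<'E'
from h import *
print(shift([520.8,-223.8,145]))
q,d=r.grab_frame('scene'); save(cv2.resize(q[40:240,150:350],None,fx=3,fy=3),'d.png')
E
```

```text
t: 5.0
eef_pos: [521.2, -224.3, 145.8]
eef_rot: [1.386, 1.57, -0.183]
contact_force: [-0.3, -0.4, 0.8]
finger_gap: 85.6
(array([ 0.8, -0.4, -0.5]), 'jaw az', np.float64(0.09), 'tilt', np.float64(0.07))
```

View pics/d.png

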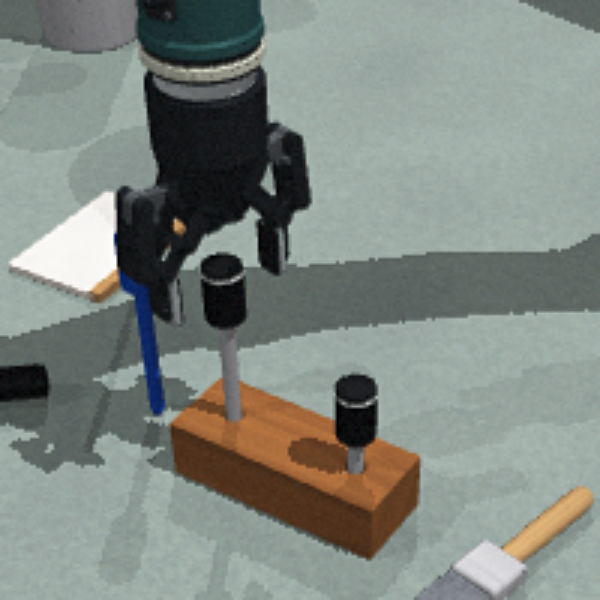

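The fingers straddle the black handle, so I close now.

```bash
python3 -m pendant '[[[0,0,0,0],[0,0,0,0],[0,0,0,0],[0,0,0,0],[0,0,0,0],[0,0,0,0],[0,0,0,0],[0,0,0,0]]]' 1
python3 - <<'E'
from h import *
q,d=r.grab_frame('scene'); save(cv2.resize(q[40:240,150:350],None,fx=3,fy=3),'e.png')
o=r.get_obs(); print(o['contact_force'],o['wrist_torque'],o['finger_gap'],o['eef_pos'])
E
```

```text
t: 5.85
eef_pos: [521.0, -224.3, 145.5]
eef_rot: [1.47, 1.57, -0.099]
contact_force: [0.2, 0.1, 3.6]
finger_gap: 28.8
[-0.06150033  0.83128944  4.38994088] [0.03497933 0.10126057 0.01832723] 28.553813008830588 [ 521.03227752 -224.27912112  145.50833412]
```

View pics/e.png

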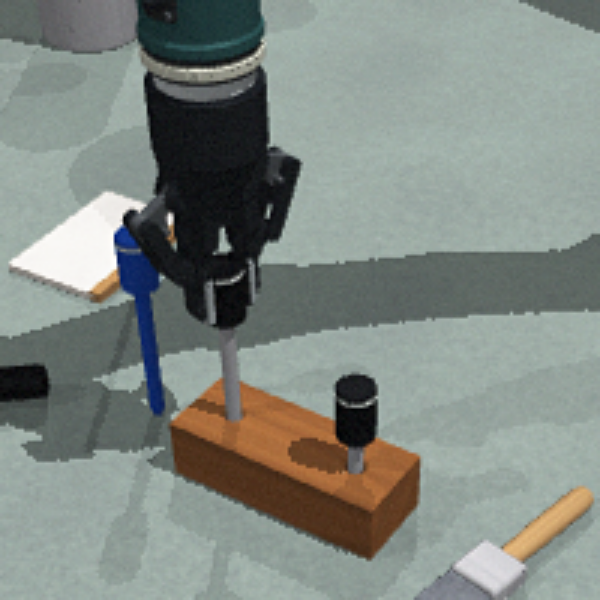

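The jaws hold the handle (gap 28.6 mm). I'll lift straight up.

```bash
python3 -m pendant '[[[-0.006,0,0,0],[-0.015,0,0,0],[-0.027,0,0,0],[-0.042,0,0,0],[-0.06,0,0,0],[-0.08,0,0,0],[-0.102,0,0,0],[-0.124,0,0,0],[-0.144,0,0,0],[-0.158,0,0,0],[-0.165,0,0,0],[-0.165,0,0,0]]]'
python3 - <<'E'
from h import *
for i in range(3): q,d=r.grab_frame('scene')
save(cv2.resize(q[0:200,150:350],None,fx=3,fy=3),'f.png')
o=r.get_obs(); print(o['contact_force'],o['wrist_torque'],o['finger_gap'],o['eef_pos'])
print(shift([545.1,201.5,310]))
E
```

```text
t: 7.1
eef_pos: [521.1, -224.3, 311.2]
eef_rot: [1.484, 1.569, -0.085]
contact_force: [0.4, 0.3, -1.8]
finger_gap: 28.7
[ 0.01131418 -0.68111349 -2.24072545] [0.00155637 0.02752779 0.00085208] 28.71638842978368 [ 520.32044098 -223.89911722  309.31501583]
(array([  -0.5,   25.5, -425.4]), 'jaw az', np.float64(0.1), 'tilt', np.float64(0.11))
```

View pics/f.png

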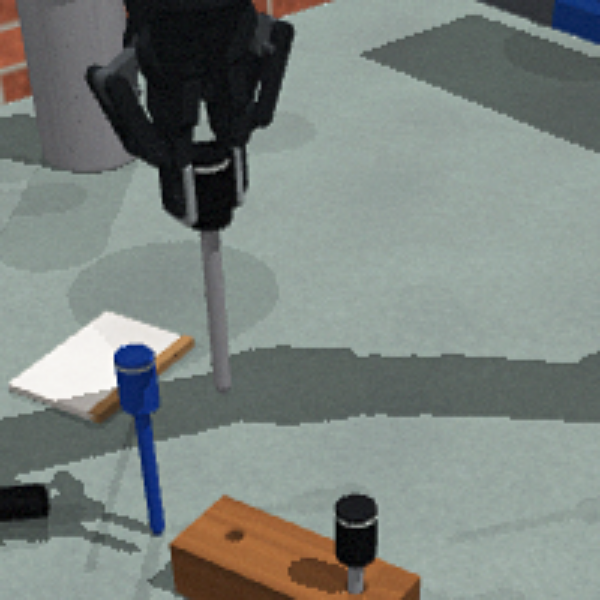

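It is held and clear of the holder. Now I move above the stand.

```bash
python3 -m pendant '[[[0,0.001,-0.015,0],[0,0.003,-0.045,0],[0,0.005,-0.085,0],[0,0.008,-0.13,0],[0,0.011,-0.175,0],[0,0.014,-0.22,0],[0,0.017,-0.265,0],[0,0.02,-0.31,0],[0,0.022,-0.355,0],[0,0.024,-0.393,0],[0,0.025,-0.416,0],[0,0.0255,-0.4255,0]]]'
python3 -m pendant '[[[0,0,0,0],[0,0,0,0],[0,0,0,0],[0,0,0,0]]]'
python3 - <<'E'
from h import *
for n in('scene','top'):
    q,d=r.grab_frame(n); np.save('/tmp/%s2.npy'%n,d);np.save('/tmp/%s2i.npy'%n,q)
    save(cv2.resize(q[150:350,280:480] if n=='scene' else q[120:320,80:280],None,fx=3,fy=3),'g_%s.png'%n)
    for l in('plunger','shoulder','upper_bushing'): print(n,l,[(np.round(x['xy'],1).tolist(),round(x['p'],2)) for x in r.tip_of(n,l)][:4])
o=r.get_obs(); print(o['t'],o['contact_force'],o['wrist_torque'],o['finger_gap'],o['eef_pos'],o['joints'].round(2))
print(shift([545.1,201.5,310]))
E
```

```text
t: 8.45
eef_pos: [544.6, 204.5, 308.7]
eef_rot: [-1.357, 1.568, -2.922]
contact_force: [0.6, -0.1, -1.6]
finger_gap: 28.8
t: 8.85
eef_pos: [546.0, 199.7, 310.5]
eef_rot: [1.143, 1.57, -0.429]
contact_force: [-0.6, -0.4, -1.8]
finger_gap: 28.7
scene plunger [([202.1, 175.8], 0.81), ([384.9, 248.6], 0.62)]
scene shoulder [([194.4, 135.2], 0.67), ([402.8, 189.6], 0.56), ([376.5, 287.0], 0.39)]
scene upper_bushing [([384.6, 261.7], 0.84)]
top plunger [([160.8, 205.3], 0.82), ([406.3, 226.7], 0.65)]
top shoulder [([425.6, 219.5], 0.94), ([143.2, 194.9], 0.72)]
top upper_bushing [([166.3, 208.0], 0.88), ([261.9, 161.4], 0.19)]
9.25 [-0.10232847  0.01786143 -2.04829295] [ 0.00549589 -0.00118346  0.01794451] 28.55024465896844 [545.64130519 201.30643641 310.31968877] [-0.72  0.28  0.39  1.71 -0.11  1.17 -0.3 ]
(array([ 0.3, -0.5, -0.2]), 'jaw az', np.float64(0.09), 'tilt', np.float64(0.0))
```

View pics/g_scene.png

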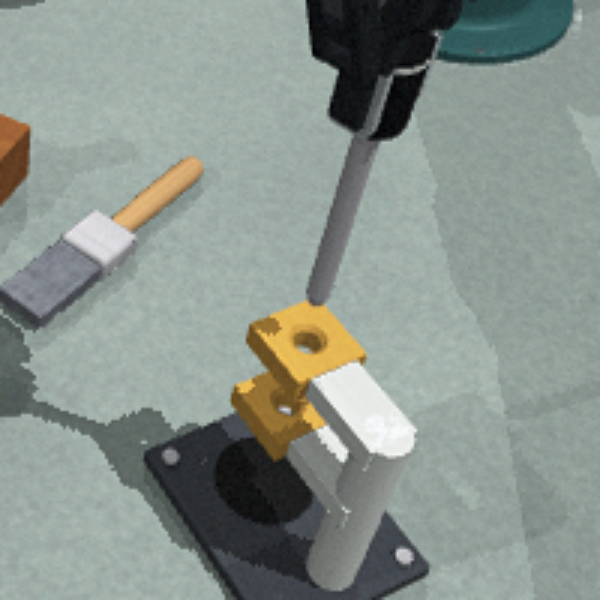

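View pics/g_top.png

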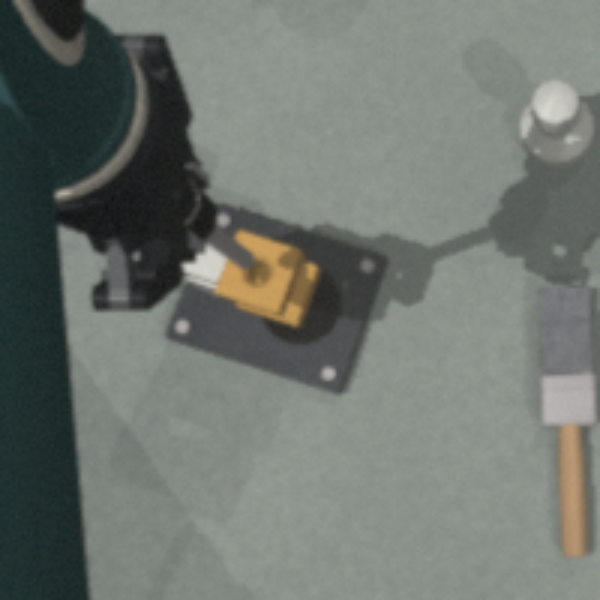

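```bash
cat >> h.py <<'E'
from scipy.optimize import least_squares
def shaft(n,d,c,z0,z1,rad=14,R_=6.0):
    """fit cylinder axis: x=a+b*(z-150)"""
    W=cloud(n,d); P=W[(np.hypot(W[...,0]-c[0],W[...,1]-c[1])<rad)&(W[...,2]>z0)&(W[...,2]<z1)]
    if len(P)<15: return None
    f=lambda q:np.hypot(P[:,0]-q[0]-q[2]*(P[:,2]-150),P[:,1]-q[1]-q[3]*(P[:,2]-150))-R_
    g=lambda q:np.r_[f(q)]
    s=least_squares(g,[c[0],c[1],0,0],loss='soft_l1'); return s.x, len(P), np.sqrt(np.mean(f(s.x)**2)), P[:,2].min()
def centreline(n,d,c,z0,z1,rad=14):
    W=cloud(n,d); m=(np.hypot(W[...,0]-c[0],W[...,1]-c[1])<rad)&(W[...,2]>z0)&(W[...,2]<z1)
    v,u=np.nonzero(m); return np.c_[u,v],m
E
python3 - <<'E'
from h import *
for n in('scene','top'):
    d=np.load('/tmp/%s2.npy'%n); q=np.load('/tmp/%s2i.npy'%n)
    print(n,shaft(n,d,(545.6,201.3),188,300))
    uv,m=centreline(n,d,(545.6,201.3),190,305,20)
    l=cv2.fitLine(uv.astype(np.float32),cv2.DIST_L2,0,.01,.01).ravel(); print('line',l,len(uv))
    # predicted line of vertical at tcp
    for xy in((545.6,201.3),(545.1,201.5)):
        print(xy,[w2pix(n,(*xy,z))[:2].round(1) for z in(180,240,290)],w2pix(n,(*xy,150))[:2].round(1), 'dist', [round(float((w2pix(n,(*xy,z))[:2]-l[2:])@[-l[1],l[0]]),2) for z in (190,240,290)])
    d0=np.load('/tmp/%s0.npy'%n); q0=np.load('/tmp/%s0i.npy'%n)
    u,v=w2pix(n,(545.1,201.5,150))[:2]; 
    g=q0.sum(-1).astype(int); u,v=int(round(u)),int(round(v))
    print(g[v-7:v+8,u-8:u+9])
E
```

```text
scene (array([ 5.44796243e+02,  1.99147138e+02, -5.14838577e-04, -1.09155207e-03]), 468, np.float64(0.6510551894258284), np.float64(188.80474483939037))
line [ 3.0627665e-01 -9.5194256e-01  3.9393176e+02  2.2074200e+02] 469
(545.6, 201.3) [array([385.9, 250.4]), array([394.3, 223.5]), array([402.3, 198.1])] [382.  262.6] dist [1.38, 1.19, 0.98]
(545.1, 201.5) [array([386.2, 250.3]), array([394.6, 223.4]), array([402.6, 198. ])] [382.3 262.5] dist [1.64, 1.46, 1.27]
[[472 474 478 479 491 482 484 485 478 483 467 483 464 467 475 480 473]
 [474 483 480 471 469 464 488 487 471 486 460 467 476 469 470 475 480]
 [489 486 479 478 453 438 408 453 429 438 425 444 476 487 468 474 471]
 [483 490 487 440 420 443 426 439 419 409 392 377 424 479 483 477 479]
 [487 478 457 439 416 415 344 338 363 356 390 369 369 369 475 477 465]
 [476 488 449 413 333 272 255 245 225 217 242 323 353 328 400 481 476]
 [486 479 437 380 268 271 262 232 211 219 203 205 314 353 337 448 481]
 [488 483 446 384 277 259 229 202 219 237 211 200 247 332 323 405 480]
 [476 502 482 422 270 263 208 196 185 199 206 206 188 321 268 
[... 1261 characters left out ...]
399 355 323 274 244 235 239 259 278 331 370 402 427 430 419]
 [417 417 388 334 287 240 230 234 254 275 285 305 352 390 415 423 423]
 [421 420 391 316 273 216 227 239 254 274 275 303 337 389 416 420 420]
 [427 417 375 320 271 229 215 253 267 278 279 296 343 389 416 412 415]
 [423 415 391 335 280 229 227 272 297 287 287 315 366 404 420 417 410]
 [419 419 397 342 293 265 249 319 353 304 307 347 401 419 424 420 418]
 [416 418 415 394 355 325 300 335 357 343 354 390 427 429 429 426 420]
 [419 414 423 419 401 373 351 353 357 371 390 412 418 420 426 434 413]
 [424 417 419 416 421 420 411 413 416 405 417 416 418 417 416 413 409]
 [422 416 428 413 418 423 418 419 422 417 418 417 423 411 410 414 379]]
```

```bash
cat >> h.py <<'E'
def borepix(n):
    d=np.load('/tmp/%s0.npy'%n); im=np.load('/tmp/%s0i.npy'%n).astype(int); W=cloud(n,d); z=W[...,2]
    u0,v0=(383,262) if n=='scene' else (168,210)
    s=np.zeros(z.shape,bool); s[v0-25:v0+25,u0-30:u0+30]=1
    m=s&(np.abs(z-149)<4)&(im[...,0]-im[...,2]>60); v,u=np.nonzero(m)
    h=cv2.convexHull(np.c_[u,v].astype(np.int32)); M=cv2.moments(h)
    # perspective-correct centre: centroid of hull on plane z=150
    hp=np.array([pixz(n,a,b,150)[:2] for a,b in h[:,0]]).astype(np.float32)
    rc=cv2.minAreaRect(hp); M=cv2.moments(hp.reshape(-1,1,2)); cc=np.array([M['m10']/M['m00'],M['m01']/M['m00']])
    return cc,np.array(rc[0]),w2pix(n,(*cc,150))[:2]
def offsets(ds,c,z0,z1,rad=20):
    """ds: dict cam->depth. xy shift that brings shaft axis lines onto the bore mouth"""
    A=[];b=[]
    for n,d in ds.items():
        uv,m=centreline(n,d,c,z0,z1,rad)
        l=cv2.fitLine(uv.astype(np.float32),cv2.DIST_L2,0,.01,.01).ravel().astype(float); nn=np.array([-l[1],l[0]])
        _,_,bp=borepix(n); e=(bp-l[2:])@nn
        J=np.array([(w2pix(n,(c[0]+k[0],c[1]+k[1],150))[:2]-w2pix(n,(c[0],c[1],150))[:2])@nn for k in((1,0),(0,1))])
        vert=w2pix(n,(*c,z1))[:2]-w2pix(n,(*c,z0))[:2]; ang=np.degrees(np.arctan2(*(vert@np.c_[nn,l[:2]])))
        print(n,'pix err %.2f'%e,'mm/dir',(e/np.linalg.norm(J)).round(2),(J/np.linalg.norm(J)).round(2),'tilt deg %.2f'%(((ang+90)%180)-90),len(uv))
        A.append(J);b.append(e)
    print('shift shaft by',np.linalg.solve(A,b).round(2))
E
python3 - <<'E'
from h import *
for n in('scene','top'): 
    b=borepix(n); print(n,b)
    q0=np.load('/tmp/%s0i.npy'%n); u,v=b[2]; u0,v0=int(u)-12,int(v)-12
    a=cv2.resize(q0[v0:v0+25,u0:u0+25],None,fx=12,fy=12,interpolation=0); cv2.circle(a,(int((u-u0+.5)*12),int((v-v0+.5)*12)),3,(255,0,0),-1); 
    save(a,'b_%s.png'%n)
    globals()['a_'+n]=a
save(np.hstack([a_scene,a_top]),'b.png')
offsets({n:np.load('/tmp/%s2.npy'%n) for n in('scene','top')},(545.6,201.3),190,300)
E
```

```text
scene (array([546.81179415, 201.8543012 ]), array([547.01464844, 201.71820068]), array([381.88286242, 263.23618156]))
top (array([544.73005838, 201.7195687 ]), array([545.00762939, 201.52146912]), array([165.82375255, 210.39460801]))
scene pix err 1.28 mm/dir 1.95 [-0.39  0.92] tilt deg -0.02 463
top pix err 0.98 mm/dir 1.9 [-0.81  0.59] tilt deg 1.62 110
shift shaft by [-1.16  1.63]
```

View pics/b.png

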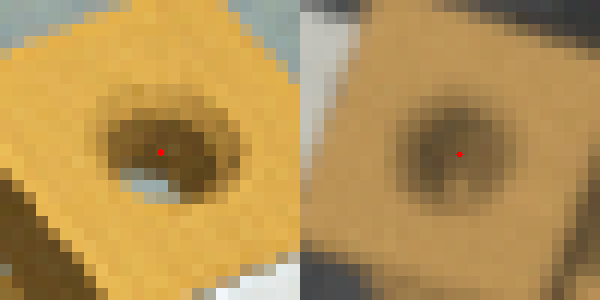

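The shaft is vertical to within the fit error. Image lines suggest the axis is about 2 mm short in y (estimates 1.3 to 3 mm) and within about 1 mm in x. I'll correct that, lower to just above the mouth, and check again.

```bash
python3 -m pendant '[[[0.005,-0.0004,-0.002,0],[0.014,-0.0004,-0.002,0],[0.02,-0.0004,-0.002,0],[0.022,-0.0004,-0.002,0],[0.022,-0.0004,-0.002,0],[0.022,-0.0004,-0.002,0],[0.022,-0.0004,-0.002,0]]]'
python3 - <<'E'
from h import *
D={};I=[]
for n in('scene','top'):
    q,d=r.grab_frame(n); np.save('/tmp/%s3.npy'%n,d);np.save('/tmp/%s3i.npy'%n,q); D[n]=d
    u,v=np.round(borepix(n)[2]).astype(int); I.append(cv2.resize(q[v-30:v+20,u-20:u+30] if n=='scene' else q[v-30:v+20,u-30:u+20],None,fx=8,fy=8,interpolation=2))
save(np.hstack(I),'i.png')
p,_=pose(); print(p,r.get_obs()['contact_force'],r.get_obs()['t'])
offsets(D,p[:2],165,280)
for n in D: print(shaft(n,D[n],p[:2],165,280,rad=14))
E
```

```text
t: 9.95
eef_pos: [545.5, 203.4, 288.6]
eef_rot: [1.991, 1.57, 0.422]
contact_force: [-0.7, -0.0, -2.7]
finger_gap: 28.5
[545.44310242 203.36107006 288.60600741] [-0.0478874  -0.04429587 -2.35222844] 10.05
scene pix err -1.09 mm/dir -1.66 [-0.38  0.92] tilt deg -0.22 440
top pix err -0.39 mm/dir -0.76 [-0.79  0.61] tilt deg -0.62 107
shift shaft by [-0.64 -2.06]
(array([ 5.44259074e+02,  2.02719650e+02,  8.05898621e-04, -5.71975732e-04]), 440, np.float64(0.6585925514990458), np.float64(165.41677353039466))
(array([ 5.45540950e+02,  2.03309024e+02, -2.15953680e-03,  5.58929595e-03]), 107, np.float64(0.3402676026926516), np.float64(165.0875329855512))
```

View pics/i.png

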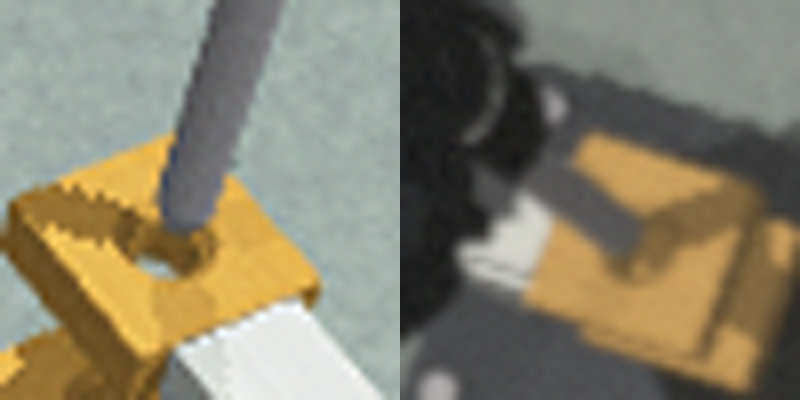

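This time the picture was taken with the arm settled; the previous scene frame had caught residual motion. The consensus correction is dy of about -1.4 mm and dx of about 0. I'll enter the upper bushing slowly and watch the force.

```bash
python3 -m pendant '[[[0,0,0.0014,0],[0,0,0.0014,0],[0.003,0,0.0014,0],[0.006,0,0.0014,0],[0.009,0,0.0014,0],[0.012,0,0.0014,0],[0.015,0,0.0014,0],[0.018,0,0.0014,0],[0.02,0,0.0014,0],[0.02,0,0.0014,0],[0.02,0,0.0014,0]]]'
python3 - <<'E'
from h import *
D={};I=[]
for n in('scene','top'):
    q,d=r.grab_frame(n); np.save('/tmp/%s4.npy'%n,d);np.save('/tmp/%s4i.npy'%n,q); D[n]=d
    u,v=np.round(borepix(n)[2]).astype(int); I.append(cv2.resize(q[v-30:v+20,u-20:u+30] if n=='scene' else q[v-30:v+20,u-30:u+20],None,fx=8,fy=8,interpolation=2))
save(np.hstack(I),'j.png')
o=r.get_obs(); p,_=pose(); print(p,o['contact_force'],o['wrist_torque'],o['t'])
offsets(D,p[:2],156,260)
for n in D: print(shaft(n,D[n],p[:2],156,260,rad=14))
E
```

```text
t: 11.15
eef_pos: [545.3, 201.9, 268.3]
eef_rot: [1.262, 1.571, -0.307]
contact_force: [0.8, 0.1, -1.2]
finger_gap: 28.8
[545.34922915 202.00903649 268.44759529] [-0.90695322 -1.14186082 -2.54915964] [-0.02416578 -0.0226631   0.02762477] 11.25
scene pix err -0.45 mm/dir -0.68 [-0.39  0.92] tilt deg 0.06 370
top pix err 0.24 mm/dir 0.47 [-0.81  0.59] tilt deg 1.30 85
shift shaft by [-1.63 -1.42]
(array([ 5.44070687e+02,  2.01123055e+02, -1.89000976e-05,  2.80399662e-03]), 370, np.float64(0.6092682406793121), np.float64(156.04913182511632))
(array([5.45251104e+02, 2.02153288e+02, 8.65943878e-04, 1.15840373e-03]), 85, np.float64(0.40551753965041415), np.float64(156.34695326606732))
```

View pics/j.png

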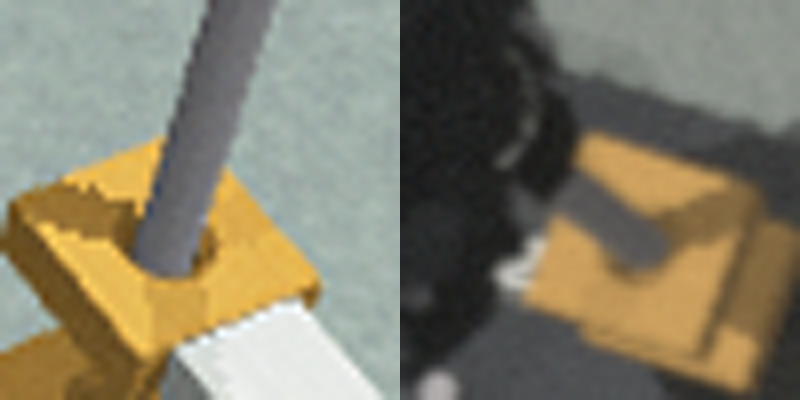

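The tip is in the upper bore with no side load beyond the weight. I'll continue to just above the lower bushing.

```bash
python3 -m pendant '[[[0.004,0,0,0],[0.008,0,0,0],[0.012,0,0,0],[0.016,0,0,0],[0.02,0,0,0],[0.024,0,0,0],[0.028,0,0,0],[0.032,0,0,0],[0.036,0,0,0],[0.039,0,0,0],[0.039,0,0,0],[0.039,0,0,0]]]'
python3 - <<'E'
from h import *
D={};I=[]
for n in('scene','top'):
    q,d=r.grab_frame(n); np.save('/tmp/%s5.npy'%n,d);np.save('/tmp/%s5i.npy'%n,q); D[n]=d
    u,v=np.round(borepix(n)[2]).astype(int); I.append(cv2.resize(q[v-20:v+50,u-30:u+40] if n=='scene' else q[v-40:v+30,u-40:u+30],None,fx=6,fy=6,interpolation=2)[:420,:400])
save(np.hstack(I),'k.png')
o=r.get_obs(); p,_=pose(); print(p,o['contact_force'],o['wrist_torque'],o['t'])
offsets(D,p[:2],156,225)
E
```

```text
t: 12.45
eef_pos: [545.3, 202.0, 229.3]
eef_rot: [1.815, 1.571, 0.246]
contact_force: [0.7, 0.5, -1.9]
finger_gap: 28.2
[545.45250136 201.9947889  229.53062375] [-0.19433127  0.08198697 -1.76118248] [-0.00641152  0.00181155 -0.00903465] 12.55
scene pix err 0.08 mm/dir 0.12 [-0.36  0.93] tilt deg -2.69 207
top pix err -1.02 mm/dir -1.97 [-0.28  0.96] tilt deg -38.27 35
shift shaft by [-23.21  -8.71]
```

View pics/k.png

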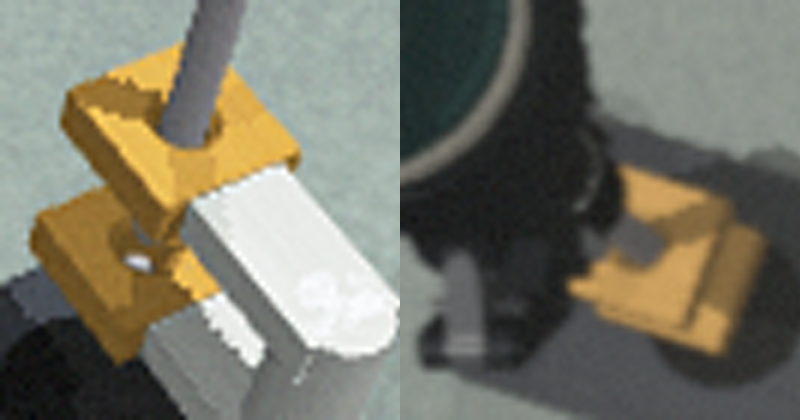

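The shaft is through the upper bushing with the tip just above the lower bore and no side load. Next I enter the lower bushing slowly.

```bash
python3 -m pendant '[[[0.003,0,0,0],[0.005,0,0,0],[0.007,0,0,0],[0.009,0,0,0],[0.011,0,0,0],[0.013,0,0,0],[0.015,0,0,0],[0.015,0,0,0]]]'
python3 - <<'E'
from h import *
q,d=r.grab_frame('scene')
u,v=np.round(borepix('scene')[2]).astype(int); save(cv2.resize(q[v-50:v+70,u-60:u+60],None,fx=5,fy=5,interpolation=2),'l.png')
o=r.get_obs(); p,_=pose(); print(p,o['contact_force'],o['wrist_torque'],o['t'])
E
```

```text
t: 13.35
eef_pos: [545.1, 201.9, 213.9]
eef_rot: [-1.089, 1.57, -2.658]
contact_force: [-0.3, 0.3, -1.7]
finger_gap: 28.8
[545.18155802 201.94078831 214.12923177] [ 0.57980499 -0.55526162 -1.4181752 ] [ 0.01930077 -0.03125772  0.03498324] 13.4
```

View pics/l.png

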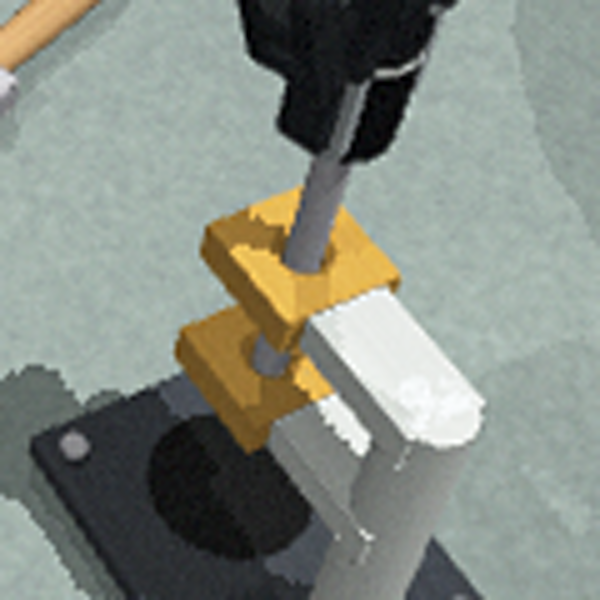

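The tip is inside the lower bore and still free of contact. I'll go down 42 mm to tip z of about 42.

```bash
python3 -m pendant '[[[0.004,0,0,0],[0.008,0,0,0],[0.012,0,0,0],[0.016,0,0,0],[0.02,0,0,0],[0.024,0,0,0],[0.028,0,0,0],[0.032,0,0,0],[0.036,0,0,0],[0.04,0,0,0],[0.042,0,0,0],[0.042,0,0,0]]]'
python3 -m pendant '[[[0,0,0,0],[0,0,0,0],[0,0,0,0]]]'
python3 - <<'E'
from h import *
q,d=r.grab_frame('scene')
u,v=np.round(borepix('scene')[2]).astype(int); save(cv2.resize(q[v-50:v+70,u-60:u+60],None,fx=5,fy=5,interpolation=2),'m.png')
save(q,'m_full.png'); t,_=r.grab_frame('top'); save(t,'m_top.png')
o=r.get_obs(); p,_=pose(); print(p,o['contact_force'],o['wrist_torque'],o['t'],o['finger_gap'])
for z in (40,78,150,166): print(z,((w2pix('scene',(545.2,201.8,z))[:2]-[u-60,v-50])*5).round())
for n in('scene','top'):
  for l in('plunger','shoulder'): print(n,l,[(np.round(x['xy'],1).tolist(),round(x['p'],2)) for x in r.tip_of(n,l)][:4])
  print(w2pix(n,(545.2,201.8,41)),w2pix(n,(545.2,201.8,166)))
E
```

```text
t: 14.6
eef_pos: [545.1, 201.9, 171.9]
eef_rot: [-1.071, 1.57, -2.64]
contact_force: [0.7, -0.0, -2.2]
finger_gap: 28.6
t: 14.9
eef_pos: [545.4, 202.0, 172.5]
eef_rot: [2.016, 1.57, 0.447]
contact_force: [0.4, 0.5, -2.2]
finger_gap: 28.9
[545.33731809 201.98056207 172.45373589] [-0.37022616  1.32728664 -2.75346676] [ 0.03961217 -0.01311525  0.05954088] 15.0 28.50628842382449
40 [241. 442.]
78 [261. 380.]
150 [302. 248.]
166 [312. 216.]
scene plunger [([199.2, 177.4], 0.64)]
scene shoulder [([192.8, 134.8], 0.9), ([382.8, 257.0], 0.79)]
[370.38985577 301.07464496 747.28532315] [384.46527423 256.27145378 658.74836052]
top plunger [([408.6, 224.9], 0.64), ([176.1, 215.7], 0.6)]
top shoulder [([425.5, 219.4], 0.89), ([163.8, 208.1], 0.55), ([165.5, 209.6], 0.18)]
[177.43477511 219.1499086  964.7296028 ] [163.83463558 208.64641443 842.02389277]
```

View pics/m.png

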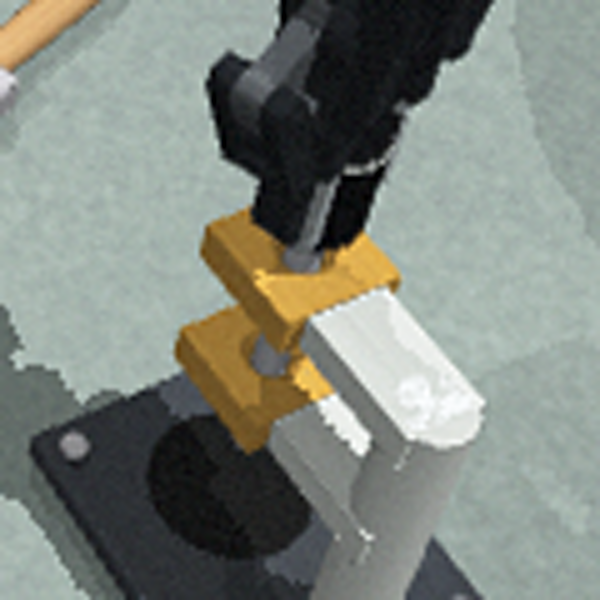

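View pics/m_full.png

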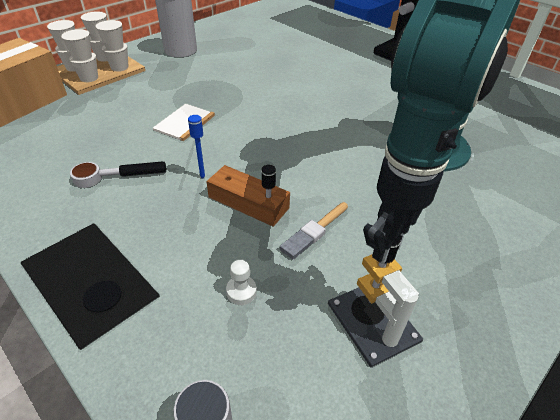

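View pics/m_top.png

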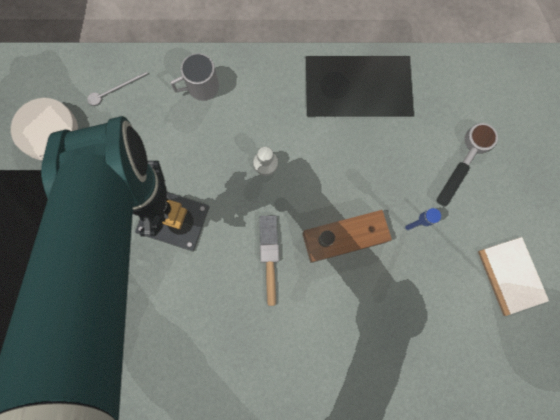

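Everything agrees: predicted shoulder pixel (384,256) against the network's (383,257), and the only force is the weight. The short plunger, tamper and brush are where they were. I'm handing in.

Run:
```python
from h import *
o=r.get_obs(); print(o['t'],o['eef_pos'],o['contact_force'],o['finger_gap'])
print(r.finish_job())
```

```text
15.2 [545.27308461 201.9460597  172.3370284 ] [-0.04304101 -0.43447004 -2.46497067] 28.391984190673558
the job is handed in; nothing more can be done
None
```

I took the black-handled long plunger out of the holder and threaded it tip down through the upper and then the lower bushing. I handed it in at 15.2 s, still gripping it by the handle.

**Last checks**
- **Position:** The tool centre point (TCP) was at (545.3, 201.9, 172.3), which puts the handle's underside at about 167 mm and the tip at about 42 mm. That is about 17 mm of handle clearance above the upper bushing. The tip is about 36 mm below the lower bushing and 28 mm above the rubber disc.
- **Forces and grip:** Only about 2.5 N showed, roughly the plunger's weight, with no side load at any stage of the insertion. The finger gap was steady at about 28.5 mm.
- **Picture:** The shaft passes through both blocks. The short plunger, tamper, brush and the blue look-alike had not moved in the pictures.

**Less certain or in disagreement**
- **Tip not seen:** The lower block hides the tip from the cameras, so its height comes from the TCP height and the grip height. The network's shoulder point agreed to about 2 pixels.
- **Alignment estimates:** Before insertion, my estimates of the alignment offset differed by 1–2 mm, partly because one scene picture caught the arm still settling. I used their consensus, and it went in without contact.

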